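Lock the dough divider with its pin

TASK

Lock the dough divider for cleaning: lift the locking pin out of its wooden stand, set its tip down on the floating cover in one of the two end pockets of the divider's channel, and, keeping it lightly on the cover, slide it along the channel until it drops into the lock socket hidden under a flush shutter. Then push it fully home, so that its collar sits on the deck, and let go of it there. Press gently throughout, and leave the other things on the table where they stand.

Things in the scene. Friction and masses are not known exactly. Their poses are not given: they have to be found in the camera images.
- pin: Loose locking pin, 0.36 kg (15 % either way), standing upright in the stand. Origin at the centre of its tip (lower end), z up along the pin. From the tip: round steel shank 14 mm thick, 50 mm long, its last 4 mm chamfered to 8 mm; round steel collar 36 mm wide from 50 to 55 mm; square black handle 26 x 26 mm, flats facing the pin's x and y, from 55 to 110 mm (top).
- pin_handle (a point): Point on the pin's axis in the handle, 85 mm above the tip: a good height to pinch it.
- stand: Fixed square plywood block 80 x 80 x 60 mm high, to the robot's left or right, with an upright hole about 16 mm wide, 54 mm deep at its centre that holds the pin: tip 10 mm above the table, 4 mm above the hole's bottom, collar on the block. Origin at the centre of its underside, z up.
- divider: Dough divider, fixed: white-framed box 220 (x) by 300 mm (y) with a steel deck 90 mm above its origin (centre of its underside, on the table; z up). A channel open at the top runs through the deck along y at x = 0: 18 mm wide up to 48 mm either side of the middle, flaring from 48 to 62 mm, ending in pockets 34 mm wide from 62 to 92 mm.
- channel_mid (a point): Middle of the channel, on top of the floating cover, the flat steel plate that floors the whole channel 12 mm below the deck (78 mm above the divider's origin). Axes as the divider's. The cover is sprung and only moves down, by 14 mm at most: it starts to sink at about 1.5 N and needs 0.6 N more per mm; past 10 N it is bottomed and hard.
- pocket_left (a point): Centre of the end pocket at the divider's +y end, on top of the cover, 76 mm from channel_mid. The socket is never here: its centre lies within 40 mm of channel_mid along y, a different place each time, and cannot be seen. It is a 19 x 19 mm hole in the cover, centred across the channel, closed flush by a shutter of the same steel.
- pocket_right (a point): Centre of the pocket at the divider's -y end, likewise. Over the socket the soft shutter (0.5 to 2.5 N, less than the pin's weight) gives way, push-back nearly vanishes and the sunk cover springs up round the pin; slid on, the pin jams on the socket's edge. Elsewhere the tip cannot go below 64 mm over the divider's origin. Fully home: collar on deck, tip 40 mm over it.
- dredger: Bystander: open aluminium cup 72 mm wide, 95 mm high, at the place opposite the stand. Origin at the centre of its underside.
- jar: Bystander: amber glass jar with steel lid, 76 mm wide, 120 mm high. Origin at the centre of its underside.
- loaf_tin: Bystander: dark open loaf tin 110 x 220 x 90 mm. Origin at the centre of its underside.
- weight: Bystander: brass scale weight 52 mm wide, 72 mm high. Origin at the centre of its underside.
Things that resemble listed ones, but are neither listed nor needed, are in the scene too. Of the things that look like the pin, the smaller one is meant.

How it is judged:
By the outcome, as a careful person would: the job done as asked, in the order asked, and still so for the second after the job is handed in, with the robot touching nothing.
It also fails if it takes over 72 s, if anything falls off the work surface, if the arm or the gripper's body presses on something with over 40 N, if the wrist force passes 120 N, or if a joint passes its speed limit or range.

ROBOT

A 7-joint arm with a two-finger parallel gripper is mounted at the origin on the work surface. World frame = base frame: x ahead of the robot, y to its left, z up, the work surface at z = 0. Lengths are in m, angles in rad, forces in N, time in s.
With the tool pointing down it reaches from about 0.425 to 0.95 m from the base axis. Payload 4.7 kg.
Tool frame: the origin (TCP) lies between the finger pads; the fingertips stand 25 mm ahead of it and the grasp point (between the pads) lies 6 mm ahead of it; z points along the fingers, y is the line along which they close (so a half turn about z gives the same grasp; the last joint's range is limited). The gripper opens to 85 mm and grips with 20 to 120 N. Pads are 22 mm wide; open, the fingers measure 114 mm over their backs; the gripper's body (76 mm by 85 mm) begins 54 mm behind the grasp point. The pads swing forward as they close: fully open they stand 13 mm farther back than shut.
Start: joints at [1.184, 0.469, -0.049, 1.532, 0.024, 1.141, -0.082], TCP at [0.236, -0.632, 0.256] pointing down, gripper open.
Joint ranges: [-2.59, 2.59], [-0.33, 1.99], [-1.39, 1.29], [0.1, 2.45], [-1.04, 4.18], [0.21, 1.99], [-2.66, 2.66]. Speed limits (rad/s): [2.57, 2.57, 3.14, 3.14, 3.14, 3.14, 3.14].

INTERFACE

Orientations are given as a 3x3 rotation matrix whose columns are the frame's x, y, z axes.
In Python, from rig import * gives the robot as it stands. Calls block until the motion is done:
- movep(position, orientation): joint-space move of the TCP to a pose.
- move_l(position, attitude=None, feed=0.15, until_force=None): straight line of the TCP; attitude=None keeps the orientation; feed is the mean speed in m/s. With until_force (N) it stops when the force on the tool has changed by that much, and returns True; else False.
- move_joints(angles): joint-space move.
- command_gripper(opening, newtons=None): finger opening in m; newtons is the grip in N (None keeps the last); returns when the fingers have stopped.
- sleep(seconds).
- inverse_kinematics(position, orientation): joint angles nearest the present ones, or None.
- sense(): the state.
- camera(name): name is "scene" or "side" or "wrist"; returns (picture, depth): 400x640x3 uint8, red, green, blue; 400x640 float32, m along the optical axis (not along the pixel's ray), 0 where there is no reading.
- camera_params(name): a dict with "K" (3x3 intrinsics, pixels), "dist" ([k1, k2, p1, p2, k3] as OpenCV has them; the pictures are not rectified), "position" and "rotation" of the camera in the world; the wrist camera has in their place "tool_from_camera" (4x4, takes a point from camera to tool coordinates, whose origin is the TCP and whose axes are the flange's). Camera axes: x right, y down, z forward; pixel columns grow to the right and rows downward; lengths in m; the calibration is good to about 2 mm. A picture is of the moment at which its call begins: read the wrist's pose just before it. camera_params takes no time and is no camera call.
A pose or a line that the arm cannot do raises Unreachable and nothing moves.
- finish_job(): hands the job in; it is judged then, once.
The state is a dict: "time_s": time; "joint_pos": joint angles; "qd": joint speeds; "joint_efforts": joint torques, N m; "position": TCP position; "tcp_rot": TCP orientation; "wrist_force": force on the tool from outside, world axes, zero at the start; "ft_torque": the same for the moment, N m; "finger_gap": finger opening in m; "gripper_force": force on a finger pad.
Only numpy, scipy, OpenCV 4.12 (cv2) and the standard library are available. Lean on these libraries where they do the work, as an engineer would, in place of code of your own. Each camera call takes 0.05 s, during which the arm holds its last target. There are 200 camera calls.

## Working session

There is one attempt and no reset: what is moved stays moved. The work goes in short steps, each a Python script; the robot and the scene stay as the last script left them, time stands still between calls to the robot, and variables do not carry over. Pictures are saved under pics/ and viewed, at most 10 in all, crops included, and the job is handed in when it is done.

```bash
mkdir -p pics; ls; cat > h.py <<'E'
from rig import *
import numpy as np, cv2
def snap(n):
    s=sense(); im,d=camera(n); p=camera_params(n)
    if n=="wrist":
        T=np.array(p["tool_from_camera"]); R=np.array(s["tcp_rot"]); 
        Rc=R@T[:3,:3]; c=R@T[:3,3]+np.array(s["position"])
    else: Rc=np.array(p["rotation"]); c=np.array(p["position"])
    return im,d,np.array(p["K"]),np.array(p["dist"]),Rc,c
def rays(v,px):
    im,d,K,D,Rc,c=v
    u=cv2.undistortPoints(np.array(px,float).reshape(-1,1,2),K,D)[:,0]
    return np.c_[u,np.ones(len(u))]@Rc.T
def onplane(v,px,z):
    r=rays(v,px); return v[5]+r*((z-v[5][2])/r[:,2])[:,None]
def bydepth(v,px):
    r=rays(v,px); d=np.array([v[1][int(round(y)),int(round(x))] for x,y in px]); return v[5]+r*d[:,None]
def save(im,f): cv2.imwrite("pics/"+f,cv2.cvtColor(im,cv2.COLOR_RGB2BGR))
E
python3 - <<'E'
from h import *
import pickle
for n in("scene","side"):
    v=snap(n); save(v[0],n+".png"); pickle.dump(v,open(n+".pkl","wb")); print(n,v[5],v[4][:,2])
print(sense())
E
```

```text
pics
scene [1.36033764 0.63359082 0.79472999] [-0.61972286 -0.5364286  -0.57287689]
side [ 0.53038211 -0.85030654  0.74883599] [ 0.0606551   0.77661063 -0.62705413]
{'time_s': 0.1, 'joint_pos': array([ 1.18409507,  0.46937615, -0.04856473,  1.5336051 ,  0.02409178,
        1.14101165, -0.08230278]), 'qd': array([-0.00145533, -0.00212342,  0.0007566 , -0.00217075, -0.0001638 ,
        0.0019607 , -0.00077647]), 'joint_efforts': array([ 9.90546359e-04, -5.11513317e+01, -4.67943249e-02, -2.38388729e+01,
        1.08025933e-02,  4.34953894e-03,  1.20386730e-06]), 'position': array([ 0.23621957, -0.63178542,  0.2553429 ]), 'tcp_rot': array([[ 9.36670320e-01,  3.50211678e-01, -7.01760906e-04],
       [ 3.50212373e-01, -9.36668827e-01,  1.67396037e-03],
       [-7.10770958e-05, -1.81371435e-03, -9.99998353e-01]]), 'wrist_force': array([0.06507322, 0.17428414, 0.7371661 ]), 'ft_torque': array([-0.00306678,  0.04540633,  0.01042783]), 'gripper_force': 0.0, 'finger_gap': 0.08532503588863492}
```

View pics/scene.png

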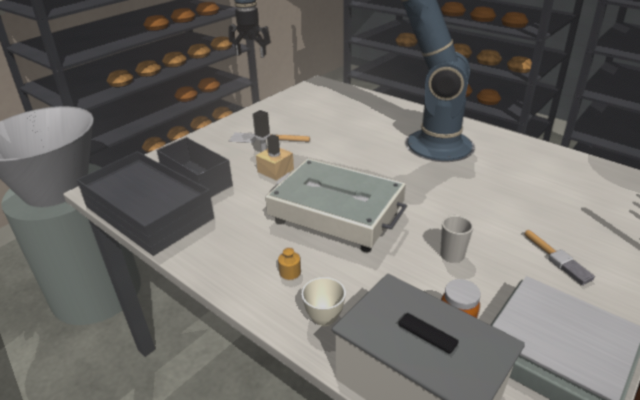

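View pics/side.png

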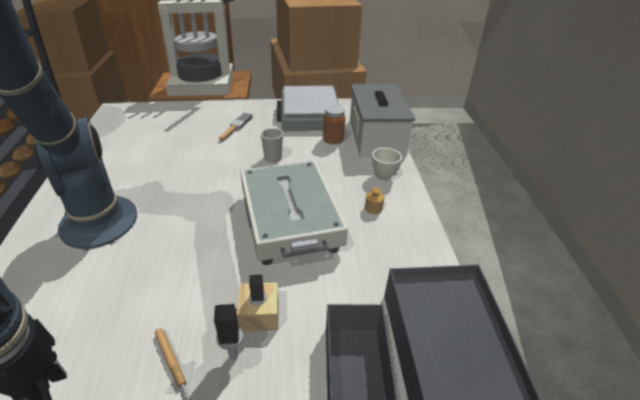

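The scene view shows the divider at about (337,197) and the wooden stand at (275,163). There are two pin look-alikes:
- **Small pin:** black handle in the stand, scene (273,146), side (257,287).
- **Large pin:** black handle standing beside the stand, scene (261,128), side (227,322).

I choose the small one in the stand, and will check it in a crop with rough measurements.

```bash
python3 - <<'E'
from h import *
import pickle
S=pickle.load(open("scene.pkl","rb"));D=pickle.load(open("side.pkl","rb"))
np.set_printoptions(precision=4,suppress=True)
print(bydepth(S,[(273,140),(273,150),(275,166),(261,120),(261,128)]))
print(bydepth(D,[(257,281),(257,293),(257,320),(227,312)]))
print("deck S",onplane(S,[(311,166),(398,187),(276,200),(365,222)],.09)); print(bydepth(S,[(330,205)]))
print("deck D",onplane(D,[(250,170),(309,165),(273,236),(334,227)],.09))
print("chan D",onplane(D,[(285,182),(295,214)],.09),"S",onplane(S,[(314,184),(362,194)],.09))
a=cv2.resize(S[0][100:250,225:415],None,fx=2.1,fy=2.1,interpolation=2);b=cv2.resize(D[0][150:350,190:350],None,fx=2,fy=2,interpolation=2)
h=np.zeros((400,800,3),np.uint8);h[:a.shape[0],:a.shape[1]]=a;h[:,420:420+b.shape[1]]=b;save(h,"crop.png")
E
```

```text
[[ 0.4723 -0.3093  0.1156]
 [ 0.4768 -0.3082  0.0843]
 [ 0.5031 -0.2777  0.0524]
 [ 0.4272 -0.4033  0.1361]
 [ 0.4322 -0.4013  0.1113]]
[[ 0.4659 -0.3264  0.1204]
 [ 0.4639 -0.3313  0.0892]
 [ 0.4612 -0.3581  0.0356]
 [ 0.4194 -0.4189  0.1501]]
deck S [[ 0.4851 -0.1514  0.09  ]
 [ 0.4271  0.0967  0.09  ]
 [ 0.6648 -0.1131  0.09  ]
 [ 0.601   0.1159  0.09  ]]
[[0.5993 0.0088 0.0911]]
deck D [[ 0.426   0.0963  0.09  ]
 [ 0.592   0.1154  0.09  ]
 [ 0.4939 -0.1698  0.09  ]
 [ 0.6371 -0.1451  0.09  ]]
chan D [[ 0.5232  0.0367  0.09  ]
 [ 0.5465 -0.095   0.09  ]] S [[ 0.5499 -0.0851  0.09  ]
 [ 0.5106  0.0418  0.09  ]]
```

View pics/crop.png

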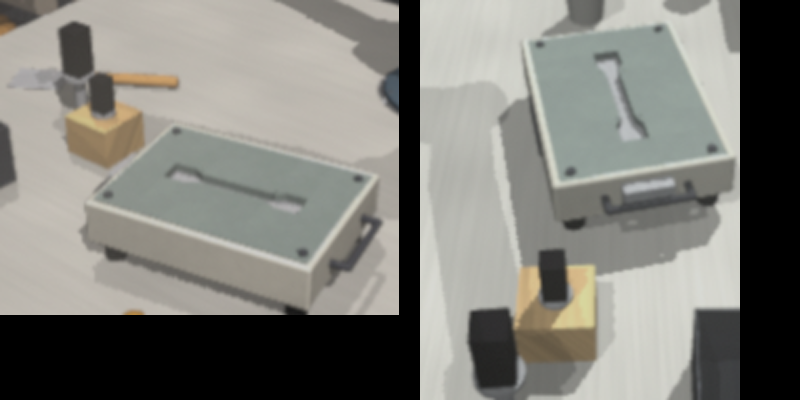

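The crop confirms it: the smaller pin sits in the plywood block (left panel (101,92), right panel (552,275)). The larger one stands free to its rear. I'll go above the pin for a close look.

```bash
cat >> h.py <<'E'
np.set_printoptions(precision=4,suppress=True)
def down(yaw):  # tool x at yaw, z down
    c,s=np.cos(yaw),np.sin(yaw); return np.array([[c,s,0],[s,-c,0],[0,0,-1.]])
def st(): 
    s=sense(); print("t %.2f"%s["time_s"],"p",s["position"],"F",s["wrist_force"],"gap %.4f gf %.1f"%(s["finger_gap"],s["gripper_force"])); return s
E
python3 - <<'E'
from h import *
import pickle
print(np.array(camera_params("wrist")["tool_from_camera"]))
move_l([0.236,-0.632,0.34],feed=.2)
movep([0.466,-0.318,0.34],down(0.36))
st(); v=snap("wrist"); save(v[0],"w1.png"); pickle.dump(v,open("w1.pkl","wb"))
E
```

```text
[[-0.0004 -0.9603 -0.279   0.0711]
 [ 1.     -0.0004 -0.0002  0.0004]
 [ 0.0001 -0.279   0.9603 -0.1173]
 [ 0.      0.      0.      1.    ]]
t 2.12 p [ 0.4652 -0.3196  0.3397] F [-0.1924 -1.3264 -0.676 ] gap 0.0855 gf 0.0
```

View pics/w1.png

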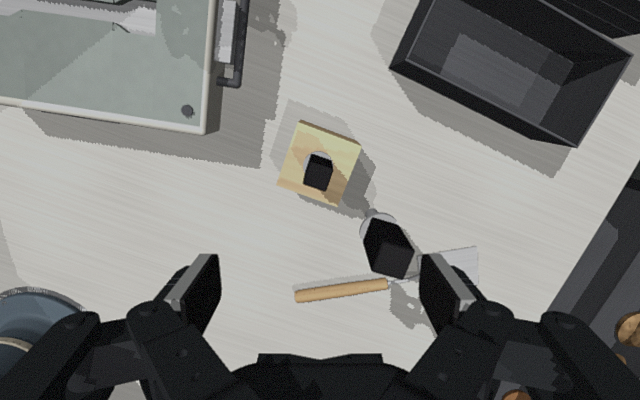

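The wrist view shows the small pin's handle at (318,172) on the stand (318,160), and the big pin at (387,247). I'll measure the handle top and stand top from masks.

```bash
cat >> h.py <<'E'
def cloud(v):
    im,d,K,D,Rc,c=v; h,w=d.shape
    yy,xx=np.mgrid[:h,:w]; r=rays(v,np.c_[xx.ravel(),yy.ravel()]).reshape(h,w,3)
    P=c+r*d[...,None]; P[d==0]=np.nan; return P
def rect(pts):
    (c,s,a)=cv2.minAreaRect((pts[:,:2]*1000).astype(np.float32)); return np.array(c)/1000,s,a
E
python3 - <<'E'
from h import *
import pickle
v=pickle.load(open("w1.pkl","rb")); P=cloud(v); im=v[0].astype(int)
box=np.zeros(P.shape[:2],bool); box[110:215,265:370]=1
dark=(im.max(2)<70)&box; n=cv2.connectedComponentsWithStats(dark.astype(np.uint8))
print(n[2]); z=P[...,2]
print("dark z pct",np.nanpercentile(z[dark],[5,50,95]))
m=dark&(z>.112)&(z<.128); print("top",m.sum(),rect(P[m]),P[m].mean(0))
# colour of stand
hsv=cv2.cvtColor(v[0],cv2.COLOR_RGB2HSV); w=box&(hsv[...,1]>70)&(z>.05)&(z<.07)
k=cv2.morphologyEx(w.astype(np.uint8),cv2.MORPH_OPEN,np.ones((3,3)))>0
print("stand",k.sum(),rect(P[k]),np.nanmean(P[k],0))
big=np.zeros_like(box);big[205:285,355:420]=1; b=big&(im.max(2)<70)&(z>.1); print("big",np.nanpercentile(z[b],[5,50,95]),rect(P[b&(z>np.nanpercentile(z[b],60)-.01)]))
E
```

```text
[[     0      0    640    400 255234]
 [   304    154     29     37    766]]
dark z pct [0.0821 0.1194 0.1208]
top 617 (array([ 0.4613, -0.319 ]), (25.051847457885742, 25.537940979003906), 1.7574630975723267) [ 0.4621 -0.3189  0.1195]
stand 864 (array([ 0.449 , -0.3197]), (52.36485290527344, 78.87989807128906), 0.512456476688385) [ 0.4446 -0.3283  0.0598]
big [0.1073 0.1505 0.1524] (array([ 0.4409, -0.4033]), (103.46684265136719, 43.8394775390625), 26.508108139038086)
```

```bash
python3 - <<'E'
from h import *
import pickle
y=np.pi/2
for p in ([.53,-.025,.3],[.4615,-.319,.3],[.4615,-.319,.101],[.46,.05,.2],[.55,-.1,.13]):
    for yy in (y,-y): 
        q=inverse_kinematics(p,down(yy)); print(p,yy,None if q is None else np.array(q))
E
```

```text
[0.53, -0.025, 0.3] 1.5707963267948966 [ 0.4433  0.243  -0.5668  1.7938  0.1423  1.1455 -0.1691]
[0.53, -0.025, 0.3] -1.5707963267948966 [ 0.9326  0.4889 -1.3051  1.7725  0.4946  1.2685  2.6432]
[0.4615, -0.319, 0.3] 1.5707963267948966 [ 0.8386  0.2722 -0.3805  1.7361  0.1094  1.1541  0.4264]
[0.4615, -0.319, 0.3] -1.5707963267948966 [ 0.4917  0.2449  0.0462  1.756  -0.0123  1.141  -2.5999]
[0.4615, -0.319, 0.101] 1.5707963267948966 [ 0.8014  0.4963 -0.3526  1.9329  0.2428  0.7533  0.3098]
[0.4615, -0.319, 0.101] -1.5707963267948966 [ 0.4649  0.4693  0.0836  1.9533 -0.0572  0.7212 -2.5591]
[0.46, 0.05, 0.2] 1.5707963267948966 [ 0.3942  0.2561 -0.6839  2.0522  0.2059  0.8995 -0.4027]
[0.46, 0.05, 0.2] -1.5707963267948966 [ 0.7502  0.4127 -1.1638  2.0378  0.4583  0.9834  2.4939]
[0.55, -0.1, 0.13] 1.5707963267948966 [ 0.4552  0.4676 -0.4533  1.914   0.2733  0.8203 -0.1439]
[0.55, -0.1, 0.13] -1.5707963267948966 [-0.6642  0.6898  1.1113  1.9757 -0.762   0.9724 -2.3122]
```

+90° works everywhere. I'll look at the divider and the pin from the same tool attitude so calibration bias cancels.

```bash
python3 - <<'E'
from h import *
import pickle
R=down(np.pi/2+.03)
movep([.535,-.025,.30],R); sleep(.2); st()
v=snap("wrist"); save(v[0],"w2.png"); pickle.dump(v,open("w2.pkl","wb"))
movep([.4615,-.319,.31],R); sleep(.2); st()
v=snap("wrist"); pickle.dump(v,open("w3.pkl","wb"))
P=cloud(v); im=v[0].astype(int); z=P[...,2]
m=(im.max(2)<75)&(z>.112)&(z<.128)&(np.hypot(P[...,0]-.4615,P[...,1]+.319)<.03)
print("top",m.sum(),rect(P[m]),P[m].mean(0))
hsv=cv2.cvtColor(v[0],cv2.COLOR_RGB2HSV); w=(hsv[...,1]>70)&(z>.054)&(z<.066)&(np.hypot(P[...,0]-.4615,P[...,1]+.319)<.065)
w=cv2.morphologyEx(w.astype(np.uint8),cv2.MORPH_OPEN,np.ones((3,3)))>0
print("stand",w.sum(),rect(P[w]))
E
```

```text
t 3.52 p [ 0.5351 -0.0266  0.3   ] F [ 0.5097 -0.2613 -0.3055] gap 0.0854 gf 0.0
t 4.93 p [ 0.4624 -0.3175  0.3101] F [-0.0396  0.6955 -0.1056] gap 0.0854 gf 0.0
top 720 (array([ 0.4607, -0.3189]), (25.170167922973633, 25.28349494934082), 1.0606555938720703) [ 0.4608 -0.318   0.1194]
stand 606 (array([ 0.4472, -0.3264]), (65.86701965332031, 46.08424377441406), 85.86924743652344)
```

View pics/w2.png

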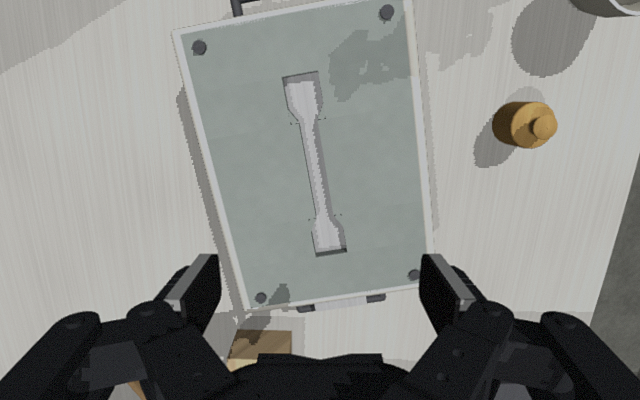

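The deck shows clearly, with screws at (199,47), (387,12), (261,297) and (414,274). The channel runs from about (300,75) to (331,255). I'll fit the channel from depth and check it against the screws and the given sizes, then grasp the pin.

```bash
python3 - <<'E'
from h import *
import pickle
v=pickle.load(open("w2.pkl","rb")); P=cloud(v); z=P[...,2]
im=v[0].astype(np.int32)
print("px deck",im[150,250],"chan",im[100,302],im[160,312],im[240,328], "z",z[150,250],z[100,302],z[160,312],z[240,328])
box=np.zeros(z.shape,bool); box[60:268,262:365]=1
m=box&(z<.086)
m=cv2.morphologyEx(m.astype(np.uint8),cv2.MORPH_OPEN,np.ones((2,2)))>0
print(m.sum(),np.nanmedian(z[m]),"deckz",np.nanmedian(z[box&(z>.086)]))
r,s,a=rect(P[m]); print("chan rect",r,s,a)
# colour mask: cover lighter/greyer than the greenish deck; or dark walls. rim contour on deck plane
ys,xs=np.where(m); Q=P[m]
lab=(im[...,1]-im[...,0]); print("g-r deck",lab[150,250],"cover",lab[160,312],lab[100,302])
c2=box&((lab<5)|(im.sum(2)<240)); c2=cv2.morphologyEx(c2.astype(np.uint8),cv2.MORPH_OPEN,np.ones((3,3)))
n,l,stt,_=cv2.connectedComponentsWithStats(c2); k=1+np.argmax(stt[1:,4]); c2=l==k
print(stt[k]); ys,xs=np.where(c2); R9=onplane(v,np.c_[xs,ys],.09); r,s,a=rect(R9); print("rim rect",r,s,a)
# screws refined
scr=[]
for x,y in((199,47),(387,12),(261,297),(414,274)):
    b=np.zeros(z.shape,bool); b[max(0,y-12):y+13,x-12:x+13]=1; d=b&(im.sum(2)<210); yy,xx=np.where(d); scr.append((xx.mean(),yy.mean()))
S=onplane(v,scr,.09); print("screws",S,"mean",S.mean(0))
ax=(S[0]+S[1]-S[2]-S[3])[:2]; ax/=np.linalg.norm(ax); print("axis",ax,np.degrees(np.arctan2(-ax[0],ax[1])))
c=S.mean(0)[:2]; n=np.array([ax[1],-ax[0]])
for nm,A in(("depth",Q),("rim",R9)):
    t=(A[:,:2]-c)@ax; u=(A[:,:2]-c)@n
    print(nm,"t",np.nanpercentile(t,[.5,99.5]))
    for lo in range(-90,90,20):
        k=(t>lo/1e3)&(t<(lo+20)/1e3); print(lo,np.nanpercentile(u[k],[3,97])*1e3 if k.sum()>5 else None)
E
```

```text
px deck [143 150 146] chan [177 179 181] [178 178 179] [178 178 179] z 0.09053488319921699 0.07631577670091544 0.07683695735481233 0.07788500649793723
4419 0.07776871064805899 deckz 0.08972388252409497
chan rect [ 0.5325 -0.0236] (34.8100471496582, 183.73898315429688) 11.169034957885742
g-r deck 7 cover 0 2
[ 283   72   64  184 4399]
rim rect [ 0.5322 -0.0221] (33.68513870239258, 182.22927856445312) 11.119608879089355
screws [[ 0.4274  0.086   0.09  ]
 [ 0.5869  0.118   0.09  ]
 [ 0.4752 -0.1633  0.09  ]
 [ 0.6497 -0.1345  0.09  ]] mean [ 0.5348 -0.0235  0.09  ]
axis [-0.2154  0.9765] 12.437490073196386
depth t [-0.0912  0.0921]
-90 [-20.5057  12.4253]
-70 [-18.0678  11.037 ]
-50 [-11.7415   5.771 ]
-30 [-11.314    6.1293]
-10 [-10.8791   6.6021]
10 [-10.4614   7.1547]
30 [-10.0904   7.4886]
50 [-16.2127  14.7081]
70 [-16.8373  15.9405]
rim t [-0.0884  0.0923]
-90 [-19.3468  11.6269]
-70 [-18.5821  10.9806]
-50 [-11.7822   5.1599]
-30 [-10.844    5.6088]
-10 [-10.5106   5.776 ]
10 [-10.1824   6.4068]
30 [-9.7079  6.7757]
50 [-15.2468  13.7118]
70 [-16.0003  15.2492]
```

```bash
python3 - <<'E'
from h import *
R=down(np.pi/2+.02)
move_l([.461,-.3187,.101],R,feed=.12); st()
command_gripper(.02,40); sleep(.1); a=st()
move_l([.461,-.3187,.17],feed=.08); sleep(.3); st()
v=snap("side"); save(cv2.resize(v[0][230:350,190:340],None,fx=3,fy=3),"lift.png")
E
```

```text
t 6.88 p [ 0.4614 -0.3189  0.1017] F [0.7353 0.174  0.5477] gap 0.0855 gf 0.0
t 7.55 p [ 0.4609 -0.3187  0.1012] F [-0.5711 -0.0644  2.4675] gap 0.0256 gf 40.1
t 8.87 p [ 0.4609 -0.3186  0.1696] F [-0.3747 -0.6539 -3.9624] gap 0.0256 gf 39.4
```

The pin is held: the gap is 25.6 mm and the weight reads about 4 N. The fitted channel is 17.5 × 184 mm, centred at (0.5326,-0.0236), yaw 11.2°, which matches the given sizes. Next: over the right pocket, then touch down on the cover.

```bash
cat >> h.py <<'E'
C=np.array([.5326,-.0236]); AX=np.array([-np.sin(.195),np.cos(.195)]); NX=np.array([AX[1],-AX[0]])
DZ=.0912
def F(n=4,dt=.02):
    L=[]
    for i in range(n): L.append(sense()["wrist_force"]); sleep(dt)
    return np.mean(L,0)
def at(t,u,tip): p=C+t*AX+u*NX; return [p[0],p[1],tip+DZ]
E
python3 - <<'E'
from h import *
move_l([.461,-.3187,.225],feed=.2)
move_l(at(-.076,0,.125),feed=.2); 
v=snap("side"); save(cv2.resize(v[0][130:280,220:380],None,fx=3,fy=3),"over.png")
move_l(at(-.076,0,.088),feed=.06); sleep(.3); f0=F(8); print("f0",f0); st()
print(move_l(at(-.076,0,.074),feed=.01,until_force=1.8)); s=st(); print("tip",s["position"][2]-DZ,"dF",F(8)-f0)
np.save("f0.npy",f0)
E
```

```text
f0 [ 0.1361  0.1319 -3.8208]
t 11.93 p [ 0.5474 -0.0982  0.1793] F [ 0.709   0.0744 -3.4212] gap 0.0254 gf 39.7
True
t 12.93 p [ 0.5471 -0.0982  0.1677] F [ 1.1429 -1.6144 -1.1945] gap 0.0256 gf 40.0
tip 0.07651547755905716 dF [ 1.4359 -0.338   2.4477]
```

View pics/over.png

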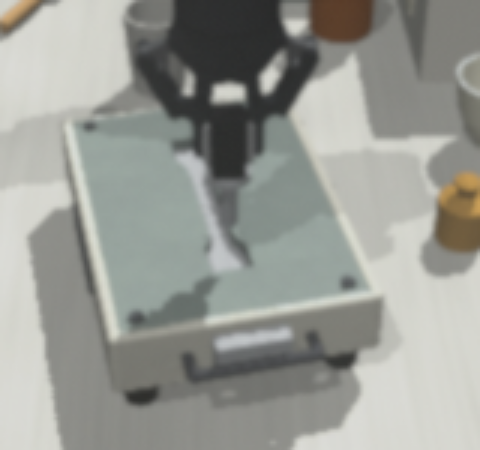

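The picture shows the pin in hand over the right pocket (shank at about (228,205), pocket at (228,255)). Contact force and height fit the cover: 2.4 N at tip 76.5 mm. I'll slide in small steps with force monitoring and lateral compliance.

```bash
cat > slide.py <<'E'
from h import *
import sys
t,tend,u,tip,step=map(float,sys.argv[1:6])
f0=np.load("f0.npy"); low=0
move_l(at(t,u,tip),feed=.02)
while t<tend:
    t+=step; move_l(at(t,u,tip),feed=.03); d=F(4)-f0; p=np.array(sense()["position"])
    al,la=d[:2]@AX,d[:2]@NX; q=p[:2]-C
    print("t %.1f u %.1f (real %.1f %.1f tip %.1f) Fz %.2f along %.2f lat %.2f"%(t*1e3,u*1e3,q@AX*1e3,q@NX*1e3,(p[2]-DZ)*1e3,d[2],al,la))
    if abs(la)>2.5: u+=np.sign(la)*.0004
    if d[2]<1.8: print("DROP"); break
    if d[2]>7 or abs(al)>6 or abs(la)>8: print("HIGH"); break
st()
E
python3 slide.py -.076 -.04 0 .0742 .003
```

```text
t -73.0 u 0.0 (real -73.3 -0.2 tip 74.2) Fz 3.58 along -1.98 lat -0.54
t -70.0 u 0.0 (real -69.8 -0.0 tip 74.2) Fz 3.80 along -1.75 lat -0.66
t -67.0 u 0.0 (real -66.6 0.1 tip 74.2) Fz 3.91 along -1.62 lat -0.11
t -64.0 u 0.0 (real -63.6 0.1 tip 74.2) Fz 4.09 along -1.02 lat -0.06
t -61.0 u 0.0 (real -60.7 0.0 tip 74.2) Fz 3.94 along -1.03 lat -0.14
t -58.0 u 0.0 (real -57.7 -0.0 tip 74.2) Fz 3.92 along -1.09 lat -0.39
t -55.0 u 0.0 (real -54.7 -0.0 tip 74.2) Fz 3.69 along -1.51 lat -0.06
t -52.0 u 0.0 (real -51.7 0.0 tip 74.2) Fz 3.86 along -1.34 lat -0.49
t -49.0 u 0.0 (real -48.7 -0.0 tip 74.2) Fz 3.96 along -1.57 lat -0.28
t -46.0 u 0.0 (real -45.7 0.0 tip 74.2) Fz 3.80 along -1.12 lat -0.58
t -43.0 u 0.0 (real -42.7 0.0 tip 74.2) Fz 4.22 along -1.28 lat -0.19
t -40.0 u 0.0 (real -39.7 0.0 tip 74.2) Fz 4.40 along -1.22 lat -0.44
t 17.12 p [ 0.5403 -0.0625  0.1654] F [ 0.1586 -1.3999  0.6163] gap 0.0257 gf 40.2
```

```bash
sed -i 's/d\[2\]<1.8/d[2]<2.7/' slide.py; python3 slide.py -.040 .043 0 .0742 .0015
```

```text
t -38.5 u 0.0 (real -38.7 0.0 tip 74.2) Fz 4.37 along -1.86 lat -0.22
t -37.0 u 0.0 (real -37.0 0.0 tip 74.2) Fz 3.87 along -1.83 lat -0.32
t -35.5 u 0.0 (real -35.3 -0.0 tip 74.2) Fz 4.18 along -1.60 lat -0.13
t -34.0 u 0.0 (real -33.8 -0.0 tip 74.2) Fz 3.94 along -1.64 lat -0.02
t -32.5 u 0.0 (real -32.3 -0.0 tip 74.2) Fz 4.04 along -1.77 lat -0.39
t -31.0 u 0.0 (real -29.9 -0.1 tip 74.0) Fz 2.69 along 0.50 lat -0.25
DROP
t 19.27 p [ 0.5383 -0.0529  0.1652] F [-0.7116  0.9313 -1.5195] gap 0.0258 gf 39.9
```

```bash
cat > probe.py <<'E'
from h import *
import sys
f0=np.load("f0.npy"); t,u,lo,hi=map(float,sys.argv[1:5]); z=hi
while z>lo-1e-6:
    move_l(at(t,u,z),feed=.03); d=F(4)-f0; p=np.array(sense()["position"]); q=p[:2]-C
    print("cmd t %.1f z %.1f (real %.1f %.1f tip %.1f) Fz %.2f along %.2f lat %.2f"%(t*1e3,z*1e3,q@AX*1e3,q@NX*1e3,(p[2]-DZ)*1e3,d[2],d[:2]@AX,d[:2]@NX))
    if d[2]>6: print("HIGH"); break
    al,la=d[:2]@AX,d[:2]@NX
    if abs(al)>2: t+=np.sign(al)*.0005
    if abs(la)>2: u+=np.sign(la)*.0004
    z-=.0015
print(t,u); st()
E
python3 probe.py -.029 0 .0695 .0740
```

```text
cmd t -29.0 z 74.0 (real -28.4 -0.3 tip 73.7) Fz 1.30 along 1.23 lat -0.64
cmd t -29.0 z 72.5 (real -28.5 -0.1 tip 72.4) Fz 1.95 along 2.63 lat -0.56
cmd t -28.5 z 71.0 (real -28.3 0.1 tip 71.1) Fz 2.42 along 2.12 lat -0.06
cmd t -28.0 z 69.5 (real -28.1 0.1 tip 69.5) Fz 2.52 along 1.60 lat 0.06
-0.028 0.0
t 20.53 p [ 0.5382 -0.0512  0.1607] F [-0.1876  2.2564 -0.9732] gap 0.0252 gf 39.9
```

It's in the socket: the force stays at 2.5 N where the cover alone would give about 6.6 N. I'll keep going down, following the side force.

```bash
python3 probe.py -.0268 0 .0430 .0680
```

```text
cmd t -26.8 z 68.0 (real -27.3 -0.1 tip 67.9) Fz 1.16 along -0.13 lat -0.14
cmd t -26.8 z 66.5 (real -27.1 -0.1 tip 66.4) Fz 0.88 along -0.32 lat -0.28
cmd t -26.8 z 65.0 (real -26.8 -0.1 tip 65.0) Fz 1.49 along -1.11 lat -0.26
cmd t -26.8 z 63.5 (real -26.8 -0.0 tip 63.5) Fz 1.12 along -0.53 lat -0.43
cmd t -26.8 z 62.0 (real -26.7 0.0 tip 62.0) Fz 1.34 along -0.36 lat -0.29
cmd t -26.8 z 60.5 (real -26.7 0.0 tip 60.5) Fz 1.86 along -0.23 lat -0.45
cmd t -26.8 z 59.0 (real -26.8 -0.0 tip 59.0) Fz 1.56 along -0.34 lat -0.21
cmd t -26.8 z 57.5 (real -26.7 0.0 tip 57.5) Fz 1.78 along 0.45 lat -0.12
cmd t -26.8 z 56.0 (real -26.8 0.0 tip 56.0) Fz 1.86 along 0.62 lat -0.03
cmd t -26.8 z 54.5 (real -26.8 -0.0 tip 54.5) Fz 2.00 along 0.20 lat -0.08
cmd t -26.8 z 53.0 (real -26.8 0.0 tip 53.0) Fz 1.32 along 0.07 lat 0.11
cmd t -26.8 z 51.5 (real -26.8 -0.0 tip 51.5) Fz 1.50 along 0.21 lat -0.10
cmd t -26.8 z 50.0 (real -26.8 0.0 tip 50.0) Fz 1.73 along 0.32 lat -0.09
cmd t -26.8 z 48.5 (real -26.8 0.0 tip 48.5) Fz 2.16 along -0.01 lat -0.40
cmd t -26.8 z 47.0 (real -26.8 0.0 tip 47.0) Fz 1.84 along -0.04 lat 0.04
cmd t -26.8 z 45.5 (real -26.8 0.0 tip 45.5) Fz 2.01 along -0.03 lat -0.03
cmd t -26.8 z 44.0 (real -26.8 0.0 tip 44.0) Fz 2.20 along 0.66 lat 0.16
-0.0268 0.0
t 25.92 p [ 0.5378 -0.0499  0.1352] F [ 0.3661  1.0878 -1.323 ] gap 0.0252 gf 39.9
```

```bash
python3 - <<'E'
from h import *
sleep(.1)
print(move_l(at(-.0268,0,.037),feed=.01,until_force=4)); s=st(); print("tip",s["position"][2]-DZ); sleep(.2); st()
E
```

```text
True
t 26.50 p [ 0.5378 -0.0499  0.1312] F [-0.8927 -0.4737  4.8737] gap 0.0258 gf 40.6
tip 0.03998632795023144
t 26.70 p [ 0.5378 -0.0499  0.1312] F [-0.8563 -0.7606  5.3725] gap 0.0255 gf 40.7
```

The collar is on the deck, with the tip at 40.0 mm. I'll release, back off and look.

```bash
python3 - <<'E'
from h import *
command_gripper(.06); sleep(.2); st()
p=at(-.0268,0,.037); move_l([p[0],p[1],.30],feed=.12); sleep(.3); st()
v=snap("wrist"); P=cloud(v); z=P[...,2]; im=v[0].astype(int)
m=(im.max(2)<75)&(np.hypot(P[...,0]-p[0],P[...,1]-p[1])<.03)&(z>.13)
print("top",np.nanmedian(z[m]),rect(P[m]),"expected z .150",p)
v2=snap("side"); a=cv2.resize(v2[0],None,fx=.6,fy=.6); b=cv2.resize(v2[0][130:260,220:370],None,fx=2.4,fy=2.4)
h=np.zeros((312,800,3),np.uint8); h[:240,:384]=a; h[:312,400:760]=b; save(h,"end.png")
E
```

```text
t 27.32 p [ 0.5369 -0.0498  0.1302] F [ 0.2068 -0.2421 -0.6884] gap 0.0602 gf 0.0
t 29.19 p [ 0.5377 -0.0499  0.2997] F [0.1044 0.3397 0.4371] gap 0.0598 gf 0.0
top 0.3570135291014962 (array([ 0.5377, -0.0461]), (59.9044189453125, 33.653987884521484), 0.8132611513137817) expected z .150 [np.float64(0.5377929431369929), np.float64(-0.04989207754392867), 0.1282]
```

View pics/end.png

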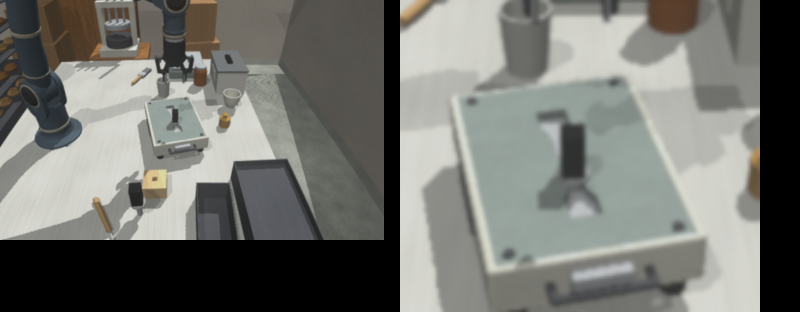

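The pin stands upright in the channel at (572,155) in the right panel, released, and the other things are where they were. I'll check its height once more and hand in.

```bash
python3 - <<'E'
from h import *
v=snap("wrist"); P=cloud(v); z=P[...,2]; im=v[0].astype(int)
m=(im.max(2)<75)&(np.hypot(P[...,0]-.5378,P[...,1]+.0499)<.03)&(z>.12)&(z<.18)
h=np.nanmedian(z[m]); print("top",h,m.sum(),rect(P[m&(abs(z-h)<.004)]))
if abs(h-.150)<.004: finish_job(); print("done")
E
```

```text
top 0.14954926884925235 1107 (array([ 0.5379, -0.0501]), (25.60584831237793, 25.755491256713867), 1.7257797718048096)
the job is handed in; nothing more can be done
done
```

The pin is locked fully home in the hidden socket, about 27 mm toward the right pocket from the channel's middle, with its collar on the deck; I let go of it and handed the job in at about 29 s with the bystanders untouched.

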